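# Take a tacky binding ring off its drying post with the tongs

## Task

The copper wire binding ring on the drying rack has just been lacquered and is still tacky. Take the spring tongs out of their wooden stand by the blue grips, close the tongs on the copper ring, slide it up off its post and finish while still holding it in the tongs, lifted well clear above the rack. Never touch the copper ring with the gripper itself, and leave the white ring on its post and the loose things on the bench where they are.

Things in the scene. Friction and masses are not known exactly. Their poses are not given: they have to be found in the camera images.
- tongs: Spring tongs standing tips down in the stand's slot: two steel arms pivoted together at the top, spread along y; 116 mm tall, 77 mm across the tips, 24 mm deep (x), 90 g. Origin midway between the tips' lower ends, z up, fixed to the arm on the -y side. Pivot: a pin along x, z = 110 mm. Flat black rubber pads inside the tips, 20 x 20 mm, middles 104 mm from the pivot, 65 mm apart at rest.
- tongs_arm: The tongs' other arm (+y side), origin on the pivot. A spring holds the arms apart: to squeeze them takes 6 N at the grips at first, 10 N when closed on a ring. Each mm that the grips come together brings the pads 2.7 mm together: at 37 mm over the grips the pads stand about 51 mm apart.
- tongs_grip (a point): Midway between the blue grips, 74 mm above the tips' lower ends (82 mm above the bench at the start); squeeze along y. The grips are 12 mm thick, 18 mm long rolls (along x) outside the arms; over them the tongs are 42 mm wide at rest, about 30 mm closed on a ring. Closed on a ring the pads are parallel, their middles 66 mm below the grips' middle, and the pivot is 38 mm above it.
- tip_a (a point): Middle of the inner face of the rubber pad on the -y arm of the tongs.
- tip_b (a point): Middle of the inner face of the rubber pad on the +y arm. Tips a and b are 65 mm apart at rest, about 32 mm closed on a ring.
- tong_stand: Wooden block fixed to the bench, the tongs' home: base 78 x 130 x 8 mm, on it a slot with open top, inside 32 mm (x) by 86 mm (y), its floor at 8 mm and its rim at 48 mm above the bench. Origin under its centre, y along the slot.
- rack: Drying rack fixed to the bench: dark wooden base 70 x 190 x 12 mm with two upright posts at y = +50 and -50 mm. Each post has a 22 mm thick foot up to 50 mm above the bench, on which a ring rests, then a 10 mm thick pin up to 85 mm. Origin under its centre.
- ring_copper: The wanted ring: wound from bare copper-coloured wire, 32 mm outside, 18 mm bore, 20 mm high, about 50 g, lying level round one of the two posts (either one), its underside 50 mm above the bench. Origin at the centre of its underside, z along its axis.
- ring_white: The other ring, the same size but white, on the other post; it stays there. Origin at the centre of its underside.
- sanding_block: Loose brown cork sanding block, 56 x 96 x 31 mm; stays put. Origin under its centre.
- screwdriver: Loose screwdriver with orange handle, 30 x 221 x 29 mm; stays put. Origin under its centre.
- glue_tin: Loose round tin, 75 mm across, 58 mm tall; stays put. Origin under its centre.
- handle_red: Loose reddish turned handle, 27 x 125 x 27 mm; stays put. Origin under its centre.
- handle_pale: Loose pale raw turned handle, 26 x 135 x 26 mm; stays put. Origin under its centre.

How it is judged:
By the outcome, as a careful person would: the job done as asked, in the order asked, and still so for the second after the job is handed in, while the arm keeps its last pose, push and grip.
It also fails if it takes over 45 s, if anything falls off the work surface, if the arm or the gripper's body presses on something with over 40 N, if the wrist force passes 120 N, or if a joint passes its speed limit or range.

## Robot

A 6-joint arm with a two-finger parallel gripper is mounted at the origin on a cart in front of the work surface, level with it; the furniture and walls round the work are solid. World frame = base frame: x ahead of the robot, y to its left, z up, the work surface at z = 0. Lengths are in m, angles in rad, forces in N, time in s.
With the tool pointing down it reaches from about 0.3 to 0.775 m from the base axis. Payload 14.6 kg.
Tool frame: the origin (TCP) lies midway between the tips of the shut fingers; the grasp point (between the pads) lies ctrl.grasp_offset behind it (ctrl.grasp_offset is the distance from the TCP to the grasp point, in m); z points along the fingers, y is the line along which they close (so a half turn about z gives the same grasp; the last joint's range is limited). The gripper opens to 94 mm and grips with 3 to 60 N. Pads are 16 mm wide; open, the fingers measure 119 mm over their backs; the gripper's body (75 mm by 177 mm) begins 78 mm behind the grasp point.
Start: joints at [-1.352, 0.3, 1.521, -0, 1.321, -0.067], TCP at [0.155, -0.528, 0.205] pointing down, gripper open.
Joint ranges: [-3.03, 3.03], [-0.79, 2.21], [0.23, 2.52], [-1.04, 4.18], [0, 3.07], [-2.55, 2.55]. Speed limits (rad/s): [2.22, 2.22, 2.57, 3.14, 3.14, 3.14].

## Interface

Orientations are given as a unit quaternion [w, x, y, z].
In Python, from bench import ctrl, eyes gives the robot as it stands.
- The arm moves only by the tool step_arm, never from a script. Its argument "plan" is text: rows parted by semicolons, each of 7 numbers parted by spaces: the shift along the tool's x, y, z in m, then the turn, a rotation vector about the tool's x, y, z in rad, then the closure, from -1 (fully open) to 1 (shut), so that 0 is half open. In form: dx dy dz wx wy wz gripper; .... A call has 1 to 20 rows; each row shifts and turns the commanded pose from where the row before left it, along the tool's axes as they then stand; what a row does not reach is not made up. A row lasts 1/8 s, in which the tool goes at most 62.5 mm and 10.7 degrees, less where a joint would pass 70% of its speed; a pose out of reach is approached as far as the arm can. A call with a gripper value outside its range is refused whole. The fingers move at their own pace and stop on an object; "squeeze" is the grip in N (left out, the last holds). Time passes only in rows, so rows that do not move let the fingers close. It gives the time, the measured TCP pose, the force, the opening and the grip force at its end, in the units of the state.
- ctrl.sense(): the state, without advancing time (a new reading comes with each control period).
- eyes.read_camera(name): name is "side" or "top"; returns the picture (480x640x3 uint8, blue, green, red); there is no depth.
- eyes.camera_model(name): a dict with "K" (3x3 intrinsics, pixels), "distortion" ([k1, k2, p1, p2, k3] as OpenCV has them; the pictures are not rectified), "rvec" (rotation vector, rad) and "tvec" (3), from world to camera coordinates, as OpenCV has them. Camera axes: x right, y down, z forward; pixel columns grow to the right and rows downward; lengths in m; the calibration is good to about 2 mm. A picture is of the moment at which its call begins. camera_model takes no time and is no camera call.
- ctrl.sign_off(): hands the job in; it is judged then, once.
The state is a dict: "time_s": time; "joints": joint angles; "qd": joint speeds; "effort": joint torques, N m; "tcp_pos": TCP position; "tcp_rot": TCP orientation; "wrist_force": force on the tool from outside, world axes, zero at the start; "wrist_torque": the same for the moment, N m; "finger_gap": finger opening in m; "grip_force": force on a finger pad.
Only numpy, scipy, OpenCV 4.12 (cv2) and the standard library are available. Lean on these libraries where they do the work, as an engineer would, in place of code of your own. Each camera call takes 0.05 s, during which the arm holds its last target. There are 200 camera calls.

## Working session

There is one attempt and no reset: what is moved stays moved. The work goes in short steps, Python scripts to look and compute and a tool call to move; the robot and the scene stay as the last step left them, time stands still between calls to the robot, and variables do not carry over. Pictures are saved under pics/ and viewed, at most 10 in all, crops included, and the job is handed in when it is done.

Besides the shell and the picture viewer there is one more tool, called after ">>>" as name(argument=value, ...) on one line, values as JSON. step_arm: Moves the arm, as the interface text tells. Its arguments: {"type":"object","properties":{"plan":{"type":"string"},"squeeze":{"type":"number"}},"required":["plan"]}

```bash
mkdir -p pics
python3 - <<'E'
from bench import ctrl, eyes
import cv2
for n in("top","side"):
    im=eyes.read_camera(n); cv2.imwrite(f"pics/{n}0.png",im); m=eyes.camera_model(n); print(n,m)
print(ctrl.sense(),ctrl.grasp_offset)
E
```

```text
top {'K': array([[469.29809941,   0.        , 322.79699139],
       [  0.        , 469.29809941, 240.81402244],
       [  0.        ,   0.        ,   1.        ]]), 'distortion': array([-0.12678674,  0.        ,  0.        ,  0.        ,  0.        ]), 'rvec': array([ 2.17703532, -2.19725514,  0.04731647]), 'tvec': array([0.09396953, 0.55277114, 1.12166638])}
side {'K': array([[554.03153914,   0.        , 319.89898521],
       [  0.        , 554.03153914, 244.76295987],
       [  0.        ,   0.        ,   1.        ]]), 'distortion': array([-0.15098633,  0.        ,  0.        ,  0.        ,  0.        ]), 'rvec': array([ 2.03709713,  0.10619421, -0.05008694]), 'tvec': array([-0.55743693,  0.08904619,  1.17638573])}
{'time_s': 0.1, 'joints': array([-1.35159773e+00,  3.00406221e-01,  1.52151954e+00, -2.53074731e-05,
        1.32067239e+00, -6.65991479e-02]), 'qd': array([-0.00077027,  0.00042986, -0.00282862, -0.00049231,  0.00076844,
        0.00028965]), 'effort': array([ 1.63886365e-03, -5.32636642e+01, -3.53280473e+01,  7.09598651e-02,
        2.34492804e-02, -6.31534726e-05]), 'tcp_pos': array([ 0.15499891, -0.52746872,  0.20494794]), 'tcp_rot': array([-5.00351695e-04,  9.89806747e-01,  1.42416121e-01, -5.05451194e-05]), 'wrist_force': array([-0.05398956,  0.06699115,  0.34047171]), 'wrist_torque': array([-0.0405451 ,  0.02329349,  0.05432952]), 'grip_force': 0.0, 'finger_gap': 0.09417460795082708} 0.0188
```

View pics/top0.png

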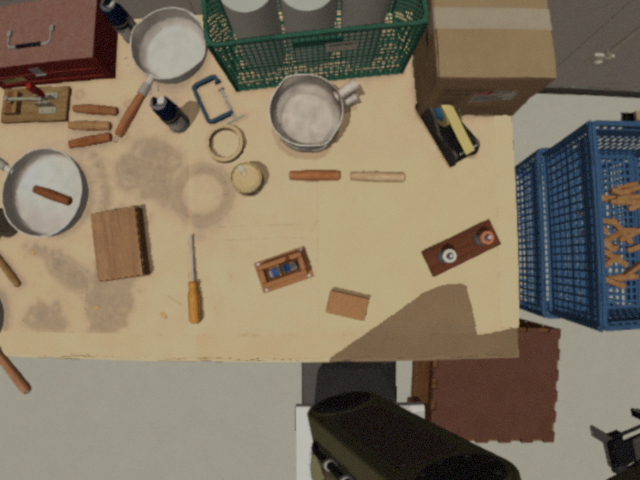

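View pics/side0.png

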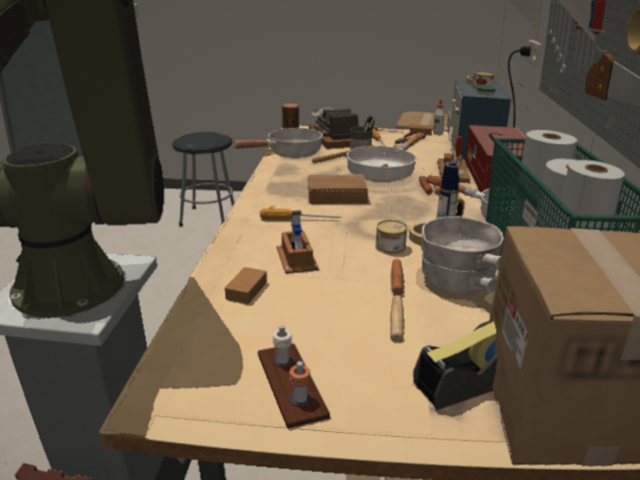

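The top view shows the stand with blue grips at about (284,270), and the rack with the copper ring at (487,238) and the white ring at (448,256). In the side view the copper ring is at (300,372) and the grips at (297,229).

```bash
cat > h.py <<'E'
import numpy as np, cv2
from bench import ctrl, eyes
def ray(n,uv):
    m=eyes.camera_model(n); R=cv2.Rodrigues(np.array(m["rvec"]))[0]
    p=cv2.undistortPoints(np.array([[uv]],float),m["K"],m["distortion"])[0,0]
    return -R.T@m["tvec"], R.T@np.array([p[0],p[1],1])
def plane(n,uv,z):
    c,d=ray(n,uv); return c+d*(z-c[2])/d[2]
def cross(a,b):
    A=[];B=[]
    for n,uv in(("top",a),("side",b)):
        c,d=ray(n,uv); d/=np.linalg.norm(d); P=np.eye(3)-np.outer(d,d); A.append(P);B.append(P@c)
    return np.linalg.lstsq(np.vstack(A),np.hstack(B),rcond=None)[0]
def blobs(im,lo,hi,roi,amin=8):
    x0,y0,x1,y1=roi; hsv=cv2.cvtColor(im[y0:y1,x0:x1],cv2.COLOR_BGR2HSV)
    k,l,s,c=cv2.connectedComponentsWithStats(cv2.inRange(hsv,lo,hi))
    return [(c[i]+[x0,y0],s[i,:5]+[x0,y0,0,0,0]) for i in range(1,k) if s[i,4]>=amin]
E
python3 - <<'E'
from h import *
t=cv2.imread("pics/top0.png");s=cv2.imread("pics/side0.png")
np.set_printoptions(precision=4,suppress=True)
print("blue");
for c,b in blobs(t,(100,90,40),(130,255,255),(255,245,315,295)): print(c,b,plane("top",c,.085))
for c,b in blobs(s,(100,90,40),(130,255,255),(270,200,330,280)): print("side",c,b)
print("base stand/rack dark")
for c,b in blobs(t,(0,60,0),(15,255,120),(415,210,510,285),100): print(c,b)
print("copper")
for c,b in blobs(t,(0,110,125),(20,255,255),(470,222,505,255)): print(c,b,plane("top",c,.065))
for c,b in blobs(s,(0,110,125),(20,255,255),(280,350,325,400)): print("side",c,b)
print("white")
for c,b in blobs(t,(0,0,150),(180,70,255),(430,240,465,270)): print(c,b,plane("top",c,.065))
a=cv2.resize(t[240:300,245:325],None,fx=5,fy=5,interpolation=cv2.INTER_CUBIC)
b=cv2.resize(t[212:282,415:505],None,fx=4.444,fy=4.285,interpolation=cv2.INTER_CUBIC)
c=cv2.resize(s[205:275,270:330],None,fx=4,fy=4,interpolation=cv2.INTER_CUBIC)
d=cv2.resize(s[320:425,255:335],None,fx=2.8,fy=2.8,interpolation=cv2.INTER_CUBIC)
o=np.zeros((600,800,3),np.uint8)
for im,x,y in((a,0,0),(b,400,0),(c,0,300),(d,400,300)): o[y:y+im.shape[0],x:x+im.shape[1]]=im[:600-y,:800-x]
cv2.imwrite("pics/crop.png",o)
E
```

```text
blue
[286.4848 267.4848] [284 264   6   8  33] [0.4898 0.1712 0.085 ]
[274.1111 271.8889] [272 269   5   7  27] [0.48   0.1994 0.085 ]
side [296.875 229.25 ] [294 224   7  11  64]
base stand/rack dark
[459.5255 247.6258] [ 422  220   78   56 1625]
copper
[486.7451 237.402 ] [480 231  14  14 102] [ 0.5552 -0.2967  0.065 ]
side [299.3819 372.    ] [289 365  22  14 144]
white
[449.2581 255.4516] [443 250  13  12  93] [ 0.5139 -0.2061  0.065 ]
```

View pics/crop.png

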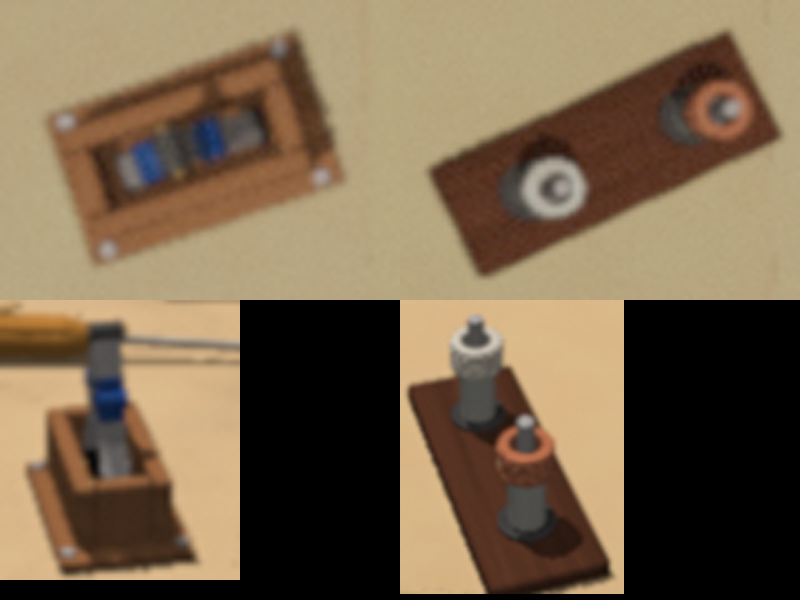

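The enlarged crop shows the tongs spread along the stand slot, with blue rolls at about (274.4,272) and (286.6,267.8) in the top view. It also shows the four base screws, and the pin tips at (489.9,237.0) for copper and (451.7,255.6) for white.

Run:
```python
from h import *
np.set_printoptions(precision=4,suppress=True)
sc=[(245+x/5,240+y/5) for x,y in((65,122),(279,48),(321,177),(108,250))]
w=np.array([plane("top",p,.008) for p in sc]); print("stand",w,w.mean(0))
for a,b in((0,1),(3,2)): v=w[a]-w[b]; print("yaw",np.degrees(np.arctan2(-v[0],v[1])))
g=[plane("top",p,.085) for p in((274.4,272),(286.6,267.8))]; print("grips",g,sum(g)/2)
sg=(270+108/4,205+100/4)
c=cross((280.5,269.9),(sg)); print("x",c)
for nm,t,s,z in(("cu pin",(489.9,237.0),(255+125/2.8,320+122/2.8),.085),("cu top",(487,237.7),(255+125/2.8,320+143/2.8),.07),("wh pin",(451.7,255.6),(255+75/2.8,320+22/2.8),.085),("wh top",(448.75,255.6),(255+76/2.8,320+45/2.8),.07)):
    print(nm,plane("top",t,z),plane("side",s,z),cross(t,s))
r=[(415+(x-400)/4.444,212+y/4.285) for x,y in((430,170),(730,33),(780,137),(483,277))]
w=np.array([plane("top",p,.012) for p in r]); print("rack",w.mean(0))
for a,b in((0,1),(3,2)): v=w[a]-w[b]; print("yaw",np.degrees(np.arctan2(-v[0],v[1])))
from scipy.spatial.transform import Rotation as R
q=ctrl.sense()["tcp_rot"]; print(R.from_quat(q,scalar_first=True).as_matrix())
```

```text
stand [[0.4978 0.2479 0.008 ]
 [0.5331 0.1428 0.008 ]
 [0.4701 0.1228 0.008 ]
 [0.4353 0.2271 0.008 ]] [0.4841 0.1852 0.008 ]
yaw 18.55809343959667
yaw 18.464531081820134
grips [array([0.4797, 0.1988, 0.085 ]), array([0.4891, 0.1709, 0.085 ])] [0.4844 0.1848 0.085 ]
x [0.4864 0.1863 0.0732]
cu pin [ 0.5549 -0.2974  0.085 ] [ 0.5581 -0.301   0.085 ] [ 0.5564 -0.2981  0.0824]
cu top [ 0.5542 -0.2956  0.07  ] [ 0.5579 -0.3004  0.07  ] [ 0.5559 -0.2965  0.0666]
wh pin [ 0.5131 -0.2065  0.085 ] [ 0.5171 -0.213   0.085 ] [ 0.5146 -0.2074  0.0808]
wh top [ 0.5135 -0.2036  0.07  ] [ 0.5177 -0.2152  0.07  ] [ 0.5148 -0.2053  0.0625]
rack [ 0.5332 -0.251   0.012 ]
yaw 24.319911563384906
yaw 24.742556536385255
[[ 0.9594  0.2819 -0.0002]
 [ 0.2819 -0.9594  0.001 ]
 [ 0.     -0.001  -1.    ]]
```

>>> step_arm(plan="0.0287 -0.0328 0 0 0 0 -1;0.0287 -0.0328 0 0 0 0 -1;0.0287 -0.0328 0 0 0 0 -1;0.0287 -0.0328 0 0 0 0 -1;0.0287 -0.0328 0 0 0 0 -1;0.0287 -0.0328 0 0 0 0 -1;0.0287 -0.0328 0 0 0 0 -1;0.0287 -0.0328 0 0 0 0 -1;0.0287 -0.0328 0 0 0 0 -1;0.0287 -0.0328 0 0 0 0 -1;0.0287 -0.0328 0 0 0 0 -1;0.0287 -0.0328 0 0 0 0 -1;0.0287 -0.0328 0 0 0 0 -1;0.0287 -0.0328 0 0 0 0 -1;0.0287 -0.0328 0 0 0 0 -1;0.0287 -0.0328 0 0 0 0 -1;0.0287 -0.0328 0 0 0 0 -1;0.0287 -0.0328 0 0 0 0 -1;0 0 0 0 0 -0.037 -1;0 0 0 0 0 0 -1", squeeze=20)

```text
time_s: 2.6
tcp_pos: [0.4839, 0.184, 0.2051]
tcp_rot: [0.0, 0.987, 0.161, -0.0]
wrist_force: [0.9, -0.8, -0.2]
finger_gap: 0.0937
grip_force: 0.0
```

>>> step_arm(plan="0 -0.001 0.025 0 0 0 -1;0 0 0.025 0 0 0 -1;0 0 0.025 0 0 0 -1;0 0 0.025 0 0 0 -1;0 0 0.022 0 0 0 -1;0 0 0.02 0 0 0 -1;0 0 0 0 0 0 -1;0 0 0 0 0 0 -0.5;0 0 0 0 0 0 -0.2;0 0 0 0 0 0 0;0 0 0 0 0 0 0.1;0 0 0 0 0 0 0.18;0 0 0 0 0 0 0.18;0 0 0 0 0 0 0.18;0 0 0 0 0 0 0.18", squeeze=20)

```text
time_s: 4.47
tcp_pos: [0.4841, 0.1855, 0.0637]
tcp_rot: [-0.0, 0.987, 0.161, 0.0]
wrist_force: [-0.4, 0.1, 3.6]
finger_gap: 0.0388
grip_force: 12.1
```

Run:
```python
from h import *
t=eyes.read_camera("top");s=eyes.read_camera("side")
o=np.hstack([cv2.resize(t[200:320,220:350],(400,369)),cv2.resize(s[170:290,240:370],(400,369))])
cv2.imwrite("pics/g1.png",o); st=ctrl.sense(); print(st["finger_gap"],st["grip_force"],st["wrist_force"],st["tcp_pos"])
```

```text
0.03880913538262703 12.173465341329575 [-1.4019191   1.407256    4.74026656] [0.48406723 0.18548395 0.06366218]
```

View pics/g1.png

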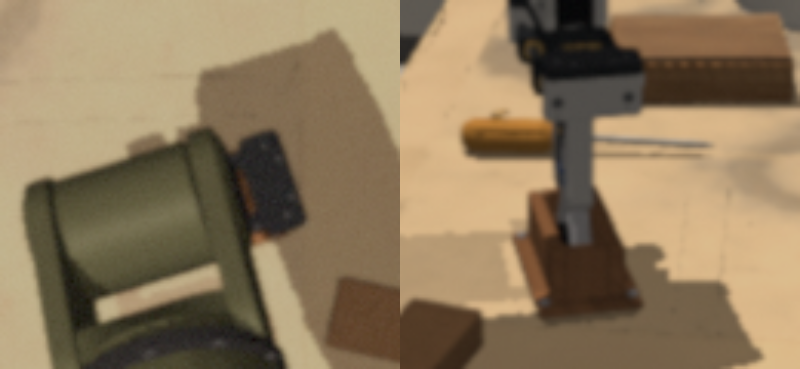

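The fingers hold the grips at 38.8 mm with 12 N, and the side view shows the finger centred over the slot. Next I lift straight up.

>>> step_arm(plan="0 0 -0.005 0 0 0 0.18;0 0 -0.01 0 0 0 0.18;0 0 -0.015 0 0 0 0.18;0 0 -0.015 0 0 0 0.18;0 0 -0.02 0 0 0 0.18;0 0 -0.02 0 0 0 0.18;0 0 -0.02 0 0 0 0.18;0 0 -0.02 0 0 0 0.18;0 0 -0.02 0 0 0 0.18;0 0 -0.015 0 0 0 0.18;0 0 0 0 0 0 0.18")

```text
time_s: 5.95
tcp_pos: [0.4842, 0.1854, 0.2246]
tcp_rot: [-0.0, 0.987, 0.161, 0.001]
wrist_force: [0.6, -0.7, -2.2]
finger_gap: 0.0392
grip_force: 7.1
```

Run:
```python
from h import *
s=eyes.read_camera("side")
cv2.imwrite("pics/g2.png",cv2.resize(s[130:290,220:380],(600,600))); st=ctrl.sense(); print(st["finger_gap"],st["grip_force"],st["wrist_force"],st["tcp_pos"])
```

```text
0.03881653377164952 7.148327529430389 [ 0.40083103 -0.8841203  -1.7111017 ] [0.4839116  0.18536034 0.22355877]
```

View pics/g2.png

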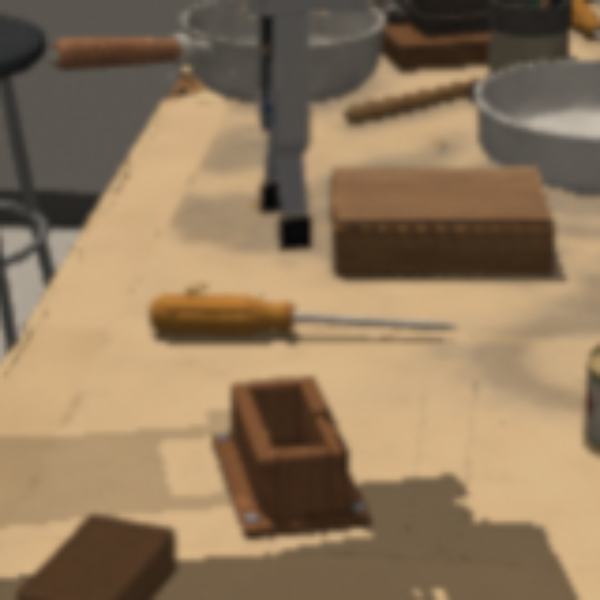

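The tongs hang upright, clear of the stand (black tips at about (270,195) and (295,232) in the crop). Next I carry them over the copper ring.

>>> step_arm(plan="-0.0031 0.0172 0 0 0 0 0.18;-0.0061 0.0343 0 0 0 0 0.18;-0.0061 0.0343 0 0 0 0 0.18;-0.0061 0.0343 0 0 0 0 0.18;-0.0061 0.0343 0 0 0 0 0.18;-0.0061 0.0343 0 0 0 0 0.18;-0.0061 0.0343 0 0 0 0 0.18;-0.0061 0.0343 0 0 0 0 0.18;-0.0061 0.0343 0 0 0 0 0.18;-0.0061 0.0343 0 0 0 0 0.18;-0.0061 0.0343 0 0 0 0 0.18;-0.0061 0.0343 0 0 0 0 0.18;-0.0061 0.0343 0 0 0 0 0.18;-0.0061 0.0343 0 0 0 0 0.18;-0.003 0.0172 0 0 0 0 0.18;0 0 0 0 0 0 0.18;0 0 0 0 0 0 0.18")

```text
time_s: 8.12
tcp_pos: [0.5552, -0.2964, 0.2234]
tcp_rot: [-0.0, 0.987, 0.161, -0.0]
wrist_force: [-0.5, 0.4, -0.5]
finger_gap: 0.0384
grip_force: 7.1
```

Run:
```python
from h import *
t=eyes.read_camera("top");s=eyes.read_camera("side")
cv2.imwrite("pics/s3.png",s)
o=np.zeros((600,800,3),np.uint8)
o[:,:500]=cv2.resize(s[240:420,220:370],(500,600)); o[:300,500:]=cv2.resize(t[180:300,400:520],(300,300))
cv2.imwrite("pics/g3.png",o); st=ctrl.sense(); print(st["finger_gap"],st["grip_force"],st["wrist_force"],st["tcp_pos"])
```

```text
0.038785808921062176 7.118164077401161 [ 0.09492394  0.20081722 -0.66163529] [ 0.55537819 -0.29624625  0.22364713]
```

View pics/g3.png

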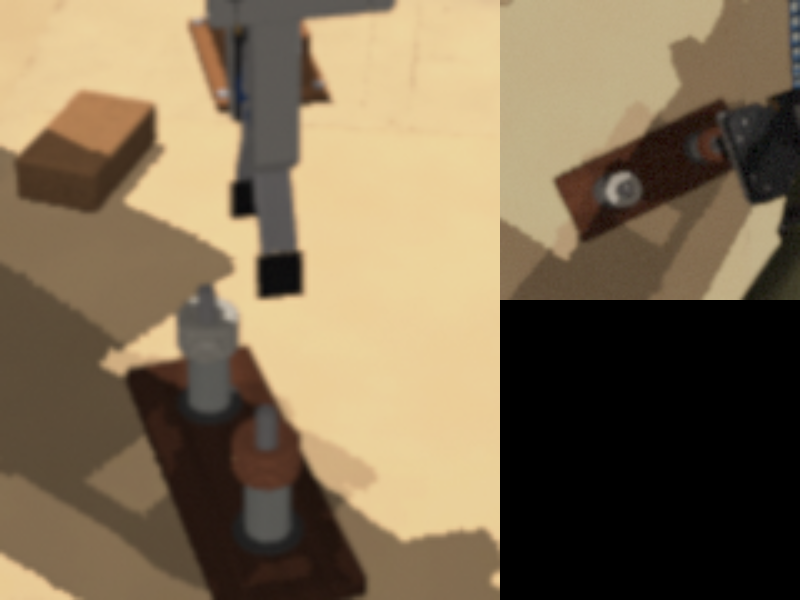

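The side view shows the tongs above and behind the copper ring: near pad bottom at about (280,296) in the crop, copper pin tip at about (266,408). I'll check these against projections.

Run:
```python
from h import *
m=eyes.camera_model("side")
def pr(p): 
    u=cv2.projectPoints(np.array([p],float),m["rvec"],m["tvec"],m["K"],m["distortion"])[0][0,0]; return np.round((u-[220,240])*10/3,1)
c=np.array([.5554,-.2962]);y=np.array([.3173,-.9483]);x=np.array([.9483,.3173]);tz=.2236+.0188-.074
for sx in(-.01,.01):
  for r in(.029,.034): print("near",sx,r,pr([*(c+sx*x+r*y),tz]),"far",pr([*(c+sx*x-r*y),tz]))
p=np.array([.5555,-.2972])
print("pin top",pr([*p,.085]),"pin base",pr([*p,.07]))
print("cu pin at plane", plane("side",(220+266*.3,240+406*.3),.085))
```

```text
near -0.01 0.029 [248.8 293.2] far [224.6 218.4]
near -0.01 0.034 [251.  300.1] far [222.6 212.4]
near 0.01 0.029 [295.9 287.5] far [268.9 213.3]
near 0.01 0.034 [298.4 294.3] far [266.8 207.4]
pin top [260.8 406.2] pin base [261.1 432. ]
cu pin at plane [ 0.55782616 -0.2967979   0.085     ]
```

Tongs and pin show the same ~2 mm offset in the side view, so they are aligned. Next I descend around the ring and close.

>>> step_arm(plan="0 0.001 0.015 0 0 0 0.18;0 0 0.02 0 0 0 0.18;0 0 0.02 0 0 0 0.18;0 0 0.02 0 0 0 0.18;0 0 0.02 0 0 0 0.18;0 0 0.012 0 0 0 0.18;0 0 0.007 0 0 0 0.18;0 0 0 0 0 0 0.18;0 0 0 0 0 0 0.18")

```text
time_s: 9.35
tcp_pos: [0.5559, -0.2983, 0.1101]
tcp_rot: [0.0, 0.987, 0.161, 0.0]
wrist_force: [-0.2, -0.3, -0.6]
finger_gap: 0.0386
grip_force: 7.1
```

Run:
```python
from h import *
s=eyes.read_camera("side")
cv2.imwrite("pics/g4.png",cv2.resize(s[280:420,230:370],(600,600))); st=ctrl.sense(); print(st["finger_gap"],st["grip_force"],st["wrist_force"],st["tcp_pos"])
```

```text
0.038601175930524916 7.1202025562524796 [-0.45814199  0.27891236  0.4586009 ] [ 0.55589383 -0.29832397  0.11015644]
```

View pics/g4.png

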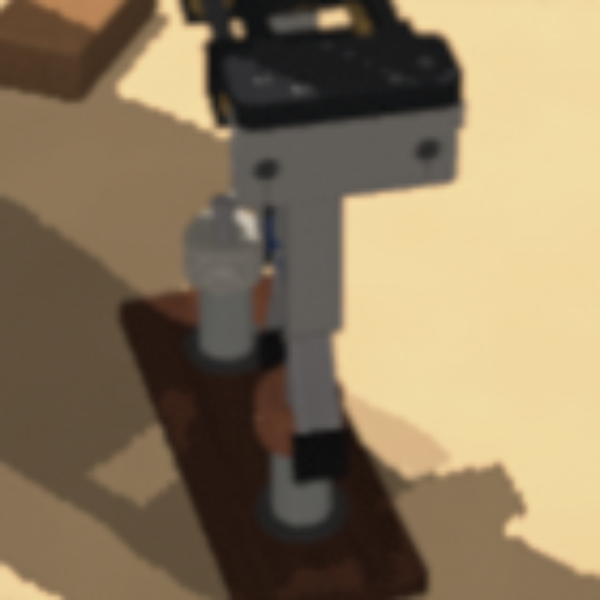

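The pads straddle the copper ring, near pad at about (320,455) and far pad at about (270,348), with clearance to both. Next I close.

>>> step_arm(plan="0 0 0 0 0 0 0.24;0 0 0 0 0 0 0.28;0 0 0 0 0 0 0.32;0 0 0 0 0 0 0.36;0 0 0 0 0 0 0.4;0 0 0 0 0 0 0.5;0 0 0 0 0 0 0.6;0 0 0 0 0 0 0.6;0 0 0 0 0 0 0.6", squeeze=25)

```text
time_s: 10.52
tcp_pos: [0.5556, -0.2982, 0.1094]
tcp_rot: [-0.0, 0.987, 0.161, -0.0]
wrist_force: [0.4, 0.0, -0.2]
finger_gap: 0.0281
grip_force: 25.0
```

>>> step_arm(plan="0 0 -0.004 0 0 0 0.6;0 0 -0.008 0 0 0 0.6;0 0 -0.01 0 0 0 0.6;0 0 0 0 0 0 0.6;0 0 0 0 0 0 0.6")

```text
time_s: 11.15
tcp_pos: [0.5555, -0.2981, 0.1314]
tcp_rot: [-0.0, 0.987, 0.161, -0.0]
wrist_force: [-0.6, -0.1, -1.9]
finger_gap: 0.0283
grip_force: 25.0
```

Run:
```python
from h import *
s=eyes.read_camera("side")
cv2.imwrite("pics/g5.png",cv2.resize(s[280:420,230:370],(600,600))); st=ctrl.sense(); print(st["finger_gap"],st["grip_force"],st["wrist_force"],st["tcp_pos"])
```

```text
0.02857998262867164 24.999387860298157 [ 0.73916219 -0.38850491 -1.45959285] [ 0.55550669 -0.29807953  0.13118297]
```

View pics/g5.png

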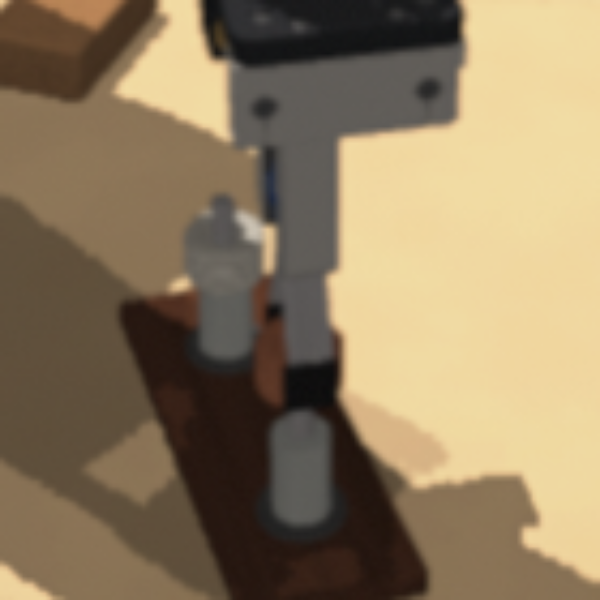

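The ring has come up with the pads, copper visible on both sides of the near pad at about (300,370), and the foot is now bare. I continue up, well clear.

>>> step_arm(plan="0 0 -0.01 0 0 0 0.6;0 0 -0.01 0 0 0 0.6;0 0 -0.01 0 0 0 0.6;0 0 -0.015 0 0 0 0.6;0 0 -0.015 0 0 0 0.6;0 0 -0.015 0 0 0 0.6;0 0 -0.015 0 0 0 0.6;0 0 -0.015 0 0 0 0.6;0 0 -0.015 0 0 0 0.6;0 0 -0.01 0 0 0 0.6;0 0 -0.005 0 0 0 0.6;0 0 0 0 0 0 0.6;0 0 0 0 0 0 0.6;0 0 0 0 0 0 0.6;0 0 0 0 0 0 0.6")

```text
time_s: 13.08
tcp_pos: [0.5556, -0.2982, 0.2662]
tcp_rot: [-0.0, 0.987, 0.161, -0.0]
wrist_force: [-0.8, -0.2, -1.9]
finger_gap: 0.0287
grip_force: 25.0
```

Run:
```python
from h import *
s=eyes.read_camera("side")
cv2.imwrite("pics/g6.png",cv2.resize(s[180:420,200:400],(500,600))); st=ctrl.sense(); print(st["finger_gap"],st["grip_force"],st["wrist_force"],st["tcp_pos"])
```

```text
0.02814187949577189 24.999303817749023 [-0.5222762   0.23846123 -1.60617209] [ 0.55560677 -0.29816464  0.26631126]
```

View pics/g6.png

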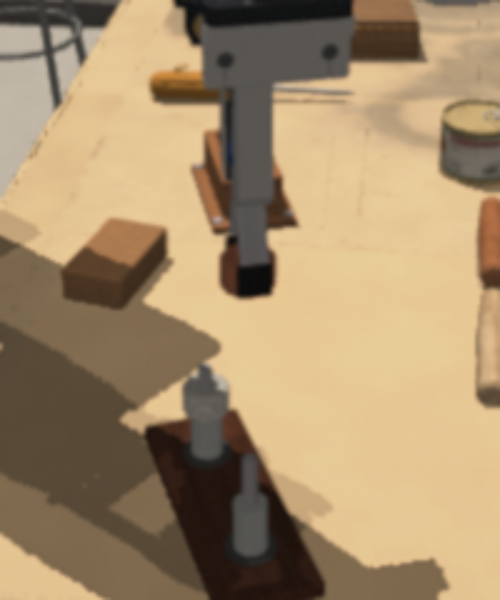

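The copper ring is held between the pads at about (248,272), high above its bare post. The white ring is still in place at about (207,395).

```bash
python3 -c "
from bench import ctrl
print(ctrl.sign_off())"
```

```text
the job is handed in; nothing more can be done
None
```

The copper ring is off its post and held in the tongs about 13 cm above the pin top, never touched by the gripper. The white ring stayed on its post, nothing I saw on the bench had moved, and the job is handed in at about 13 s.

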